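# Hold a panel flush on the sloped pad of a gluing jig

## Task

Get the gluing jig ready first: take the loose dowel out of its small rack, stand it end-down in the empty hole of the jig's stop block so that it drops right to the bottom, and let go of it. Then pick up the plywood panel by its grip block, tilt it to match the jig's sloped cork pad, and hold it flat on the pad, centred and square to it, long way up the slope, pressing until the sprung pad has given about half of its 12 mm travel. Finish while still gripping and pressing the panel there: do not let go, and leave the other things on the table where they are.

Things in the scene. Friction and masses are not known exactly. Their poses are not given: they have to be found in the camera images.
- jig: wooden jig fixed to the table, base 210 (x) x 120 (y) x 20 mm, origin at its underside centre, z up, slope rising to +x. The stop block (40 x 120 mm, 40 mm high, centre at x -85 mm) has a glued-in dowel standing 50 mm proud at y +35 mm and an empty hole at y -35 mm. Side cheeks (y +-56, x -60 to 60 mm) reach 80 mm high
- stop_hole (a point): mouth centre of the empty hole, 40 mm above the table; hole 19 mm across, 30 mm deep (floor 10 mm above the table), slightly chamfered; axes as jig. 30 mm to its +x the lower edge of the cork pad stands 75 mm above the table: grip the dowel near its top with the two fingers apart along the jig's y
- pad_face (a point): centre of the upper face of the sloped cork pad, 100 (x, up the slope) x 90 mm (y, level); z is the face's outward normal, so its rotation gives the slope, which was set between 11 and 29 degrees and is held by stiff friction. Lower edge 75 mm above the table. The point moves with the pad
- pad (a joint): how far the pad has been pressed in along its normal, m: 0 untouched, 0.012 bottomed out. Spring: it begins to give at about 4 N and needs 0.7 N more per mm (about 8.5 N at 6 mm, 12.5 N at the bottom)
- dowel: loose plain wooden dowel, 16 mm in diameter, 90 mm long, standing upright in the rack with its foot 10 mm above the table (top at 100 mm); origin at the centre of its foot, z along it
- rack: small dark wooden block fixed to the table, 80 x 80 x 35 mm, origin at its underside centre; the dowel stands in its central hole, 19 mm across and 25 mm deep; its three small holes are empty
- panel: plywood panel lying flat on the table, 110 (x) x 90 (y) x 8 mm, with a square wooden grip block 30 x 30 mm standing 35 mm tall in the middle of its upper side (top 43 mm above the panel's underside); origin at the centre of its underside, the face that goes on the pad; z up through the grip block; 0.1 to 0.2 kg
- tape: roll of paper tape lying flat, 70 mm across, 25 mm high, origin at its underside centre; to be left alone
- jar: squat yellow paint jar, 60 mm across, 75 mm high, origin at its underside centre; to be left alone
- bottle_a: orange paint bottle, 72 mm across, 140 mm high, origin at its underside centre; to be left alone
- bottle_b: blue paint bottle, 72 mm across, 150 mm high, origin at its underside centre; to be left alone
- brush: paint brush lying flat, 160 mm long; to be left alone
- mug: white mug, 80 mm across, 90 mm high, origin at its underside centre; to be left alone
- offcut: loose bar of wood without a grip block, 120 x 40 x 18 mm; to be left alone

How it is judged:
By the outcome, as a careful person would: the job done as asked, in the order asked, and still so for the second after the job is handed in, while the arm keeps its last pose, push and grip.
It also fails if it takes over 51 s, if anything falls off the work surface, if the arm or the gripper's body presses on something with over 40 N, if the wrist force passes 120 N, or if a joint passes its speed limit or range.

## Robot

A 6-joint arm with a two-finger parallel gripper is mounted at the origin on the work surface. World frame = base frame: x ahead of the robot, y to its left, z up, the work surface at z = 0. Lengths are in m, angles in degrees, forces in N, time in s.
With the tool pointing down it reaches from about 0.3 to 0.75 m from the base axis. Payload 8.5 kg.
Tool frame: the origin (TCP) lies at the very end of the fingers, on their centre line; the grasp point (between the pads) lies 19 mm behind it; z points along the fingers, y is the direction in which the jaws open and shut (so a half turn about z gives the same grasp; the last joint's range is limited). The gripper opens to 85 mm and grips with 20 to 120 N. Pads are 22 mm wide; open, the fingers measure 114 mm over their backs; the gripper's body (76 mm by 85 mm) begins 54 mm behind the grasp point. The pads swing forward as they close: fully open they stand 13 mm farther back than shut.
Start: joints at [62.493, 21.807, 74.336, -0, 83.858, -12.336], TCP at [0.144, 0.531, 0.231] pointing down, gripper open.
Joint ranges: [-178.18, 178.18], [-50.72, 133.34], [12.68, 142.11], [-81.47, 261.47], [9.98, 163.14], [-165.26, 165.26]. Speed limits (degrees/s): [136.94, 136.94, 180, 180, 180, 180].

## Interface

Orientations are given as a 3x3 rotation matrix whose columns are the frame's x, y, z axes.
In Python, from rig import env, vision, close_job, spotter gives the robot as it stands. The module is installed in compiled form; this text tells all that it offers.
- The arm moves only by the tool jog_arm, never from a script. Its argument "plan" is a list that holds one entry, the list of rows, each a list of 6 numbers: the shift along the tool's x, y, z in units of 40 mm (1.0 is 40 mm), then the turn, a rotation vector about the tool's x, y, z in units of 0.15 rad (1.0 is 0.15 rad). A call has 1 to 10 rows; each row shifts and turns the commanded pose from where the row before left it, along the tool's axes as they then stand; what a row does not reach is not made up. A row lasts 1/10 s, in which the tool goes at most 50 mm and 8.59 degrees, less where a joint would pass 70% of its speed; a pose out of reach is approached as far as the arm can. A call with a number of a shift or a turn outside -1 to 1 is refused whole. A call with a gripper value outside its range is refused whole. "grip" is the opening, from -1 (shut) to 1 (fully open), set as the call begins (left out, the last holds). The fingers move at their own pace and stop on an object; "squeeze" is the grip in N (left out, the last holds). Time passes only in rows, so rows that do not move let the fingers close. It gives the time, the measured TCP pose, the force and the opening at its end, in the units of the state.
- env.observe(): the state, without advancing time (a new reading comes with each control period).
- vision.get_image(name): name is "scene" or "top"; returns (picture, depth): 400x640x3 uint8, red, green, blue; 400x640 float32, m along the optical axis (not along the pixel's ray), 0 where there is no reading.
- vision.camera_info(name): a dict with "fx", "fy", "cx", "cy" (pixels), "rvec" (rotation vector, rad) and "tvec" (3), from world to camera coordinates, as OpenCV has them. Camera axes: x right, y down, z forward; pixel columns grow to the right and rows downward; lengths in m; the calibration is good to about 2 mm. A picture is of the moment at which its call begins. camera_info takes no time and is no camera call.
- close_job(): hands the job in, once; it reports no verdict.
Trained networks look in the newest picture that a camera, given by its name, has taken for a name from the list of things; names that differ only in an ending like _2 or _b are one class to them, and where a whole thing is asked for, a point or a joint stands for the part that bears it (a point fixed in the world has none). Each returns a list of dicts, best first, with "score" (0 to 1); they miss things now and then, are a little off and sometimes report something else, mostly with a low value. They report only what shows in the picture. A call takes as long as a camera call.
- spotter.trace(camera, query): "pixels" (400x640 bool, what is visible of it) and "rect" ([left, top, right, bottom] in pixels, round what is visible of it).
The state is a dict: "time_s": time; "q": joint angles; "qvel": joint speeds; "joint_efforts": joint torques, N m; "position": TCP position; "tool_rot": TCP orientation; "ft_force": force on the tool from outside, world axes, zero at the start; "wrist_torque": the same for the moment, N m; "grip_width": finger opening in m.
Only numpy, scipy, OpenCV 4.12 (cv2) and the standard library are available. Lean on these libraries where they do the work, as an engineer would, in place of code of your own. Each camera call takes 0.05 s, during which the arm holds its last target.

## Working session

There is one attempt and no reset: what is moved stays moved. The work goes in short steps, Python scripts to look and compute and a tool call to move; the robot and the scene stay as the last step left them, time stands still between calls to the robot, and variables do not carry over. Pictures are saved under pics/ and viewed, and the job is handed in when it is done.

Besides the shell and the picture viewer there is one more tool, called after "Call:" as a command line: name --argument value ..., lists and objects as JSON in quotes. jog_arm: Moves the arm, as the interface text tells. Its arguments: {"type":"object","properties":{"plan":{"type":"array"},"grip":{"type":"number"},"squeeze":{"type":"number"}},"required":["plan"]}

```bash
mkdir -p pics; ls; cat > h.py <<'E'
import numpy as np, cv2
from rig import env, vision, close_job, spotter
def cam(n):
    c=vision.camera_info(n); R=cv2.Rodrigues(np.array(c['rvec'],float))[0]; return c,R,np.array(c['tvec'],float).ravel()
def cloud(n,depth):
    c,R,t=cam(n); v,u=np.mgrid[0:400,0:640]
    P=np.stack([(u-c['cx'])/c['fx']*depth,(v-c['cy'])/c['fy']*depth,depth],-1)
    W=(P-t)@R; W[depth<=0]=np.nan; return W
def proj(n,X):
    c,R,t=cam(n); p=np.atleast_2d(X)@R.T+t
    return np.c_[p[:,0]/p[:,2]*c['fx']+c['cx'],p[:,1]/p[:,2]*c['fy']+c['cy']]
E
python3 - <<'E'
from h import *
s=env.observe(); print(s)
for n in ['scene','top']:
    im,d=vision.get_image(n); cv2.imwrite(f'pics/{n}0.png',im[:,:,::-1]); np.savez(f'{n}0.npz',im=im,d=d)
    c,R,t=cam(n); print(n,c['fx'],-R.T@t,R[2])
    for q in ['jig','rack','dowel','panel','pad_face','stop_hole']:
        r=spotter.trace(n,q)
        for k in r[:2]: print(n,q,round(k['score'],2),k['rect'],k['pixels'].sum())
        if r: np.save(f'm_{n}_{q}.npy',r[0]['pixels'])
E
```

```text
pics
{'time_s': 0.0, 'q': array([ 6.24917997e+01,  2.18429758e+01,  7.43851885e+01, -2.82207750e-04,
        8.38573227e+01, -1.23334429e+01]), 'qvel': array([ 0.0293951 ,  0.03175142,  0.03550644,  0.06022597, -0.07048127,
        0.01330521]), 'joint_efforts': array([ 1.18275660e-03, -4.48470175e+01, -2.31277335e+01, -1.34250613e-04,
        4.76655303e-03,  1.07404210e-05]), 'position': array([0.14381538, 0.53056505, 0.2306906 ]), 'tool_rot': array([[-9.65131944e-01,  2.61762988e-01, -6.84788417e-04],
       [ 2.61763695e-01,  9.65131085e-01, -1.32560956e-03],
       [ 3.13915068e-04, -1.45864088e-03, -9.99998887e-01]]), 'ft_force': array([-0.60988471,  0.80808121,  0.03729699]), 'wrist_torque': array([ 0.01913604, -0.03524304, -0.07831993]), 'grip_width': 0.08540215568334956}
scene 461.1845756068371 [ 1.45518897 -0.31407894  0.9187193 ] [-0.67717166  0.29051125 -0.67604864]
scene jig 0.6 [326.1, 164.9, 397.4, 236.2] 3036
scene rack 0.67 [271.5, 213.8, 312.3, 254.4] 898
scene panel 0.85 [170.2, 201.0, 217.5, 232.7] 918
scene pad_face 0.6 [341.2, 176.3, 387.4, 202.0] 749
scene pad_face 0.17 [288.9, 212.4, 295.5, 232.0] 122
scene stop_hole 0.63 [325.6, 163.3, 399.9, 240.4] 3133
top 496.42606693176083 [0.39722197 0.05189123 1.36779665] [ 0.15282726 -0.00764321 -0.98822336]
top jig 0.77 [231.9, 165.9, 286.8, 241.9] 3534
top rack 0.66 [329.2, 171.2, 358.1, 202.7] 864
top dowel 0.62 [339.8, 179.1, 348.8, 193.5] 85
top panel 0.69 [405.5, 235.7, 450.7, 284.4] 1317
top pad_face 0.67 [164.1, 161.1, 186.0, 207.0] 666
top stop_hole 0.79 [233.1, 166.6, 286.5, 244.1] 3451
```

View pics/scene0.png

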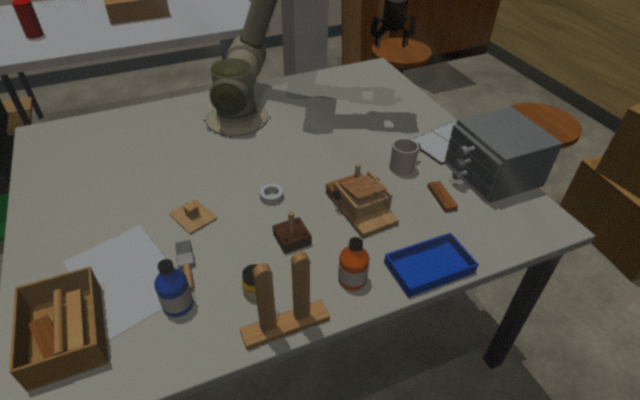

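View pics/top0.png

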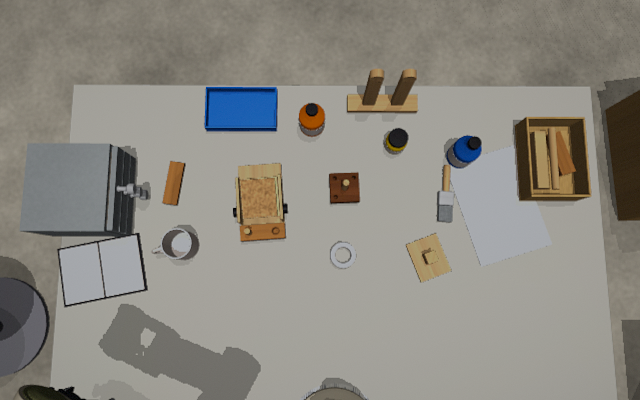

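The pictures show the jig at (261,205) in top with its stop block at the bottom, where a dowel stands at about (248,231) and there is a spot at (276,231). The rack and dowel are at (345,187) and the panel at (430,257). I'll zoom in and measure.

```bash
python3 - <<'E'
from h import *
T=np.load('top0.npz');S=np.load('scene0.npz')
a=cv2.resize(T['im'][155:255,220:300],None,fx=5,fy=5,interpolation=cv2.INTER_CUBIC)
b=cv2.resize(S['im'][150:250,320:405],None,fx=5,fy=5,interpolation=cv2.INTER_CUBIC)[:, :395]
cv2.imwrite('pics/jig0.png',np.hstack([a,b])[:,:,::-1])
W=cloud('top',T['d']); W2=cloud('scene',S['d'])
for n,A in (('top',W),('scene',W2)):
  for q in ['jig','rack','dowel','panel','pad_face']:
    try:m=np.load(f'm_{n}_{q}.npy')
    except Exception: continue
    p=A[m]; p=p[~np.isnan(p[:,0])]
    print(n,q,len(p),p.mean(0).round(3),np.percentile(p,[2,50,98],axis=0).round(3).tolist())
def rect(W,m,zl,zh):
    p=W[m]; p=p[(p[:,2]>zl)&(p[:,2]<zh)]
    r=cv2.minAreaRect((p[:,:2]*1000).astype(np.float32)); return len(p),r
def ROI(W,x0,x1,y0,y1): return (W[...,0]>x0)&(W[...,0]<x1)&(W[...,1]>y0)&(W[...,1]<y1)
for n,A in (('top',W),('scene',W2)):
  for q in ['rack','panel']:
    m=np.load(f'm_{n}_{q}.npy'); 
    m=cv2.dilate(m.astype(np.uint8),np.ones((5,5)))>0
    for zl,zh in {'rack':[(0.028,.042)],'panel':[(.004,.013),(.036,.05)]}[q]: print(n,q,zl,rect(A,m,zl,zh))
  # table
  m=ROI(A,.2,.3,-.1,.1); print('table z',n,np.nanmedian(A[m][:,2]))
E
```

```text
top jig 3521 [0.596 0.196 0.057] [[0.503, 0.135, 0.013], [0.591, 0.197, 0.065], [0.704, 0.258, 0.096]]
top rack 862 [ 0.64  -0.029  0.032] [[0.602, -0.068, 0.003], [0.638, -0.028, 0.034], [0.681, 0.01, 0.04]]
top dowel 85 [ 0.642 -0.029  0.064] [[0.633, -0.042, 0.015], [0.64, -0.029, 0.062], [0.66, -0.021, 0.104]]
top panel 1309 [ 0.451 -0.258  0.011] [[0.397, -0.309, 0.002], [0.451, -0.256, 0.007], [0.506, -0.209, 0.043]]
top pad_face 663 [0.656 0.441 0.017] [[0.6, 0.418, 0.007], [0.656, 0.441, 0.017], [0.713, 0.465, 0.023]]
scene jig 3027 [0.631 0.189 0.05 ] [[0.511, 0.132, 0.005], [0.643, 0.187, 0.049], [0.712, 0.258, 0.096]]
scene rack 895 [ 0.656 -0.034  0.028] [[0.606, -0.071, 0.002], [0.661, -0.037, 0.033], [0.685, 0.009, 0.038]]
scene panel 912 [ 0.463 -0.259  0.013] [[0.402, -0.31, 0.002], [0.465, -0.26, 0.009], [0.512, -0.207, 0.044]]
scene pad_face 745 [0.612 0.195 0.086] [[0.558, 0.152, 0.065], [0.614, 0.194, 0.087], [0.656, 0.243, 0.097]]
top rack 0.028 (752, ((642.4114379882812, -29.882007598876953), (80.02877044677734, 80.05494689941406), 2.339027166366577))
top panel 0.004 (1013, ((452.585693359375, -259.7373352050781), (116.5322265625, 101.82633972167969), 26.003162384033203))
top panel 0.036 (129, ((452.3682556152344, -258.8781433105469), (29.77642822265625, 30.213144302368164), 19.365917205810547))
table z top -0.0010349259756808594
scene rack 0.028 (640, ((643.2755737304688, -29.664840698242188), (84.65029907226562, 82.18925476074219), 1.107338786125183))
scene panel 0.004 (701, ((453.6636962890625, -257.8459167480469), (129.95159912109375, 99.86416625976562), 23.058338165283203))
scene panel 0.036 (100, ((453.254150390625, -259.0499267578125), (33.380279541015625, 31.521730422973633), 19.262636184692383))
table z scene 0.00041029087754535
```

View pics/jig0.png

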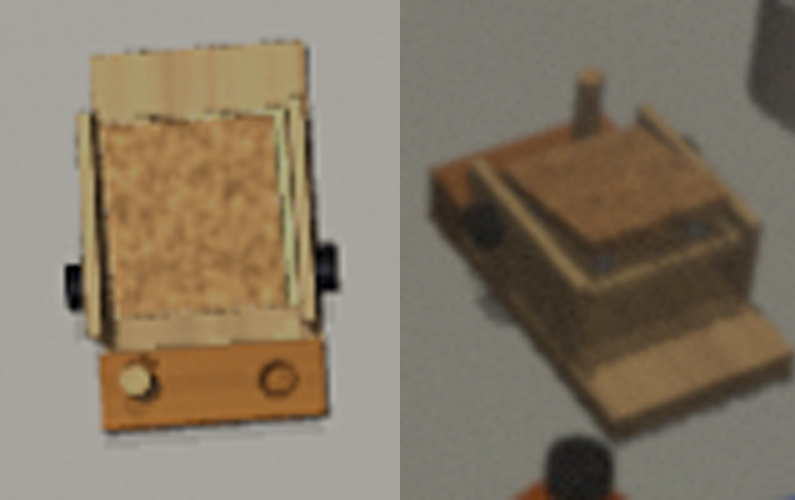

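```bash
cat >> h.py <<'E'
def onplane(n,uv,z):
    c,R,t=cam(n); uv=np.atleast_2d(uv).astype(float)
    d=np.c_[(uv[:,0]-c['cx'])/c['fx'],(uv[:,1]-c['cy'])/c['fy'],np.ones(len(uv))]@R
    C=-R.T@t; return C+d*((z-C[2])/d[:,2])[:,None]
E
python3 - <<'E'
from h import *
T=np.load('top0.npz');S=np.load('scene0.npz')
W=cloud('top',T['d']); W2=cloud('scene',S['d'])
for n,A in (('top',W),('scene',W2)):
    m=np.load(f'm_{n}_jig.npy')
    m=cv2.dilate(m.astype(np.uint8),np.ones((7,7)))>0
    p=A[m]
    for nm,c in (('stop',(p[:,2]>.034)&(p[:,2]<.046)&(p[:,0]<.56)),('base',(p[:,2]>.013)&(p[:,2]<.026)&(p[:,0]>.64)),('gdowel',(p[:,2]>.08)&(p[:,0]<.548))):
        q=p[c]
        if len(q)>5: print(n,nm,len(q),q.mean(0).round(4),cv2.minAreaRect((q[:,:2]*1000).astype(np.float32)))
    # pad plane: ransac
    c=(p[:,2]>.066)&(p[:,2]<.13)&(p[:,0]>.555)&(p[:,0]<.67)&(p[:,1]>.16)&(p[:,1]<.23)
    q=p[c]
    for it in range(8):
        M=np.c_[q[:,:2],np.ones(len(q))]; s=np.linalg.lstsq(M,q[:,2],rcond=None)[0]
        r=q[:,2]-M@s; k=abs(r)<max(2*np.std(r),.0015); q=q[k]
    nn=np.array([-s[0],-s[1],1]);nn/=np.linalg.norm(nn)
    print(n,'pad',c.sum(),len(q),nn.round(4),'slope',np.degrees(np.arccos(nn[2])),'az',np.degrees(np.arctan2(-nn[1],-nn[0])),'s',s,r.std(),cv2.minAreaRect((q[:,:2]*1000).astype(np.float32)),q[:,2].min(),q[:,2].max())
    # panel outline
    m=np.load(f'm_{n}_panel.npy')
    v,u=np.where(m); P=onplane(n,np.c_[u,v],.008)
    z=A[m][:,2]; g=z<.013; print('panel',cv2.minAreaRect((P[g,:2]*1000).astype(np.float32)))
for n,I in(('top',T['im']),('scene',S['im'])):pass
# hole pixels
print('hole', onplane('top',[[220+279/5-.4,155+379/5-.4]],.04), 'gdowel top',onplane('top',[[220+136/5-.4,155+380/5-.4]],.09))
m=np.load('m_top_dowel.npy'); v,u=np.where(m); q=W[m]; k=q[:,2]>.09; print(q[k].mean(0),k.sum())
q=W2[(abs(W2[...,0]-.642)<.03)&(abs(W2[...,1]+.03)<.03)&(W2[...,2]>.05)]; print('scene dowel',q.mean(0),len(q),q[q[:,2]>.095].mean(0))
a=cv2.resize(T['im'][230:290,395:460],None,fx=5,fy=5,interpolation=cv2.INTER_CUBIC)
b=cv2.resize(T['im'][165:210,320:370],None,fx=6,fy=6,interpolation=cv2.INTER_CUBIC)
o=np.zeros((300,640,3),np.uint8);o[:300,:325]=a;o[:270,330:630]=b;cv2.imwrite('pics/pr0.png',o[:,:,::-1])
E
```

```text
top stop 583 [0.5203 0.1918 0.0395] ((529.3011474609375, 191.6278076171875), (62.57640075683594, 121.13887786865234), 1.2025727033615112)
top base 557 [0.6901 0.2045 0.0195] ((673.5596313476562, 203.665771484375), (71.91109466552734, 120.57112884521484), 3.888028383255005)
top gdowel 35 [0.5201 0.2291 0.0881] ((526.7635498046875, 238.1201629638672), (44.508575439453125, 14.449506759643555), 51.16862487792969)
top pad 1048 846 [-0.2076 -0.0028  0.9782] slope 11.985247345014963 az 0.7781216138885071 s [ 0.21226788  0.00288294 -0.04259823] 0.0018498732088565392 ((605.0213623046875, 194.50831604003906), (99.69235229492188, 69.79741668701172), 0.7366141080856323) 0.073100650512669 0.09945855910331954
panel ((452.17193603515625, -258.9017333984375), (109.2536392211914, 91.38203430175781), 20.885351181030273)
scene stop 156 [0.5139 0.1763 0.0397] ((509.7238464355469, 188.49293518066406), (39.343021392822266, 123.57022857666016), 14.880516052246094)
scene base 807 [0.6793 0.2011 0.0197] ((674.981689453125, 203.0153045654297), (76.78584289550781, 122.74909973144531), 3.2477705478668213)
scene gdowel 33 [0.5234 0.2275 0.0863] ((532.9467163085938, 233.49697875976562), (43.5774040222168, 17.744598388671875), 36.08795928955078)
scene pad 665 665 [-0.0117  0.0065  0.9999] slope 0.7659707886221888 az -28.983932780962707 s [ 0.01169505 -0.00647839  0.07790656] 0.009340904537550838 ((610.9213256835938, 194.88839721679688), (69.49311828613281, 109.17790222167969), 89.843994140625) 0.0660413138318078 0.10034330372891141
panel ((456.0139465332031, -258.7904052734375), (117.63933563232422, 92.3134536743164), 21.192676544189453)
hole [[0.52319721 0.15657121 0.04      ]] gdowel top [[0.51790482 0.22631079 0.09      ]]
[ 0.64188098 -0.02933607  0.09894987] 31
scene dowel [ 0.64740415 -0.0315276   0.08055491] 99 [ 0.64503585 -0.03096611  0.09912981]
```

View pics/pr0.png

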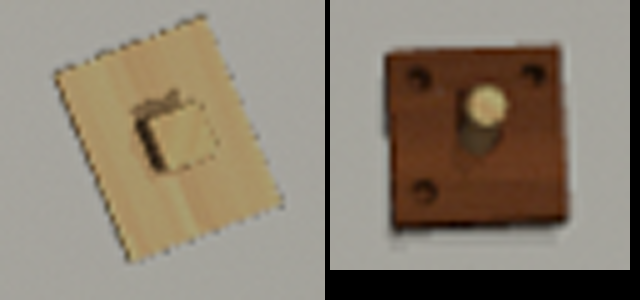

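```bash
python3 - <<'E'
from h import *
from scipy.optimize import minimize
T=np.load('top0.npz');S=np.load('scene0.npz')
W=cloud('top',T['d']); W2=cloud('scene',S['d'])
rng=np.random.default_rng(0)
for n,A in (('top',W),('scene',W2)):
    p=A[(abs(A[...,0]-.605)<.06)&(abs(A[...,1]-.197)<.043)&(A[...,2]>.06)]
    best=None
    for i in range(3000):
        a=p[rng.choice(len(p),3,False)]; nn=np.cross(a[1]-a[0],a[2]-a[0]); l=np.linalg.norm(nn)
        if l<2e-4: continue
        nn/=l; nn*=np.sign(nn[2]); 
        if nn[2]<.8: continue
        k=abs((p-a[0])@nn)<.0015
        if best is None or k.sum()>best[0]: best=(k.sum(),k)
    for _ in range(5):
        q=p[best[1]]; c=q.mean(0); nn=np.linalg.svd(q-c)[2][2]; nn*=np.sign(nn[2]); best=(0,abs((p-c)@nn)<.002)
    print(n,len(p),len(q),'c',c,'n',nn,'slope',np.degrees(np.arccos(nn[2])),'az',np.degrees(np.arctan2(-nn[1],-nn[0])),'z at (.605,.197)',c[2]-((np.array([.605,.197])-c[:2])@nn[:2])/nn[2])
    u=np.array([np.cos(.065),np.sin(.065)]);w=np.array([-u[1],u[0]])
    e=(q[:,:2]-[.605,.197])
    print('ext',np.percentile(e@u,[0,1,99,100]),np.percentile(e@w,[0,1,99,100]),q[:,2].min(),q[:,2].max())
# rectangle fits
def fit(q,L,Wd,x0):
    # max inside minus area penalised: find smallest shift st points inside
    def f(x):
        c,s=np.cos(x[2]),np.sin(x[2]); d=(q-x[:2]); a=abs(d@[c,s])-L/2; b=abs(d@[-s,c])-Wd/2
        return (np.maximum(a,0)**2+np.maximum(b,0)**2).sum()
    return minimize(f,x0,method='Nelder-Mead',options=dict(xatol=1e-6,fatol=1e-12,maxiter=4000)).x
for n,A in (('top',W),('scene',W2)):
    q=A[(abs(A[...,2]-.0395)<.004)&(A[...,0]<.5455)&(A[...,0]>.48)&(abs(A[...,1]-.19)<.08)][:,:2]
    r=cv2.minAreaRect((q*1000).astype(np.float32)); print(n,'stop',len(q),r)
    q=A[(abs(A[...,2]-.0195)<.004)&(A[...,0]<.74)&(A[...,0]>.675)&(abs(A[...,1]-.2)<.1)][:,:2]
    r=cv2.minAreaRect((q*1000).astype(np.float32)); print(n,'base',len(q),r)
    u=np.array([np.cos(.065),np.sin(.065)]);w=np.array([-u[1],u[0]])
    print((q@u).max()-.105, np.percentile(q@w,[.5,50,99.5]), 'centre along u: .6054,.1978->',np.array([.6054,.1978])@u,np.array([.6054,.1978])@w)
    q=A[(abs(A[...,2]-.035)<.004)&(abs(A[...,0]-.64)<.06)&(abs(A[...,1]+.03)<.06)][:,:2]
    print(n,'rack',cv2.minAreaRect((q*1000).astype(np.float32)))
E
```

```text
top 1317 687 c [0.60412755 0.19750137 0.08585263] n [-0.21194936 -0.01178158  0.97720963] slope 12.255798037373197 az 3.181614045838156 z at (.605,.197) 0.08603580993528007
ext [-0.04997517 -0.04896266  0.04722783  0.04822839] [-0.04301365 -0.04120797  0.0424301   0.04492173] 0.07364975835175855 0.09820414753882152
scene 896 483 c [0.60763573 0.19580764 0.08733889] n [-0.21167555 -0.01368734  0.97724414] slope 12.246478649382635 az 3.699701182541825 z at (.605,.197) 0.08678467970166925
ext [-0.05047608 -0.0473959   0.04952731  0.05151431] [-0.04474134 -0.04300695  0.04238396  0.0444581 ] 0.07426374441428846 0.09911439549122233
top stop 507 ((520.4458618164062, 191.14077758789062), (46.027950286865234, 121.1170654296875), 0.15324610471725464)
top base 445 ((692.6742553710938, 204.575927734375), (37.48954391479492, 119.63520050048828), 1.977120041847229)
0.6164882300065713 [0.09984233 0.15555904 0.21889244] centre along u: .6054,.1978-> 0.6169694911601258 0.15805899840760598
top rack ((642.4168090820312, -29.880573272705078), (80.01888275146484, 80.05828857421875), 2.35564923286438)
scene stop 146 ((509.7238464355469, 188.49293518066406), (39.343021392822266, 123.57022857666016), 14.880516052246094)
scene base 412 ((693.8628540039062, 204.46405029296875), (41.218685150146484, 122.41893005371094), 2.098191976547241)
0.6201330460724884 [0.09908192 0.15173303 0.21800811] centre along u: .6054,.1978-> 0.6169694911601258 0.15805899840760598
scene rack ((643.2755737304688, -29.664840698242188), (84.65029907226562, 82.18925476074219), 1.107338786125183)
```

```bash
cat >> h.py <<'E'
from scipy.spatial.transform import Rotation as Ro
def Rdown(yaw):
    c,s=np.cos(np.radians(yaw)),np.sin(np.radians(yaw)); return np.array([[-c,-s,0],[-s,c,0],[0,0,-1.]])
def plan(p,R,n=None,dec=2,cap=1.0,p0=None,R0=None):
    s=env.observe(); P=np.array(s['position'] if p0 is None else p0,float); Q=np.array(s['tool_rot'] if R0 is None else R0,float)
    p=np.array(p,float)
    need=max(np.abs(p-P).max()*0+np.linalg.norm(p-P)/.04/cap, np.linalg.norm(Ro.from_matrix(Q.T@R).as_rotvec())/.15/cap,1)
    n=n or int(np.ceil(need)); rows=[]
    for i in range(n):
        k=n-i
        d=Q.T@(p-P)/k/.04; w=Ro.from_matrix(Q.T@R).as_rotvec()/k/.15
        r=np.round(np.r_[d,w],dec); rows.append((r+0.0).tolist())
        P=P+Q@(r[:3]*.04); Q=Q@Ro.from_rotvec(r[3:]*.15).as_matrix()
    print('from',s['position'].round(4),'n',n,'err mm',((p-P)*1000).round(2),'rot',np.degrees(Ro.from_matrix(Q.T@R).as_rotvec()).round(2))
    for i in range(0,n,10): print(str(rows[i:i+10]).replace(' ',''))
E
python3 - <<'E'
from h import *
plan([.642,-.0295,.2],Rdown(3.7))
E
```

```text
from [0.1439 0.5308 0.2313] n 19 err mm [ 0.16 -0.02 -0.14] rot [-0.    0.    0.04]
[[-0.83,-0.54,0.04,0.0,0.0,-0.12],[-0.82,-0.55,0.04,0.0,0.0,-0.12],[-0.8,-0.57,0.04,0.0,0.0,-0.12],[-0.79,-0.58,0.04,0.0,0.0,-0.11],[-0.79,-0.6,0.04,0.0,0.0,-0.12],[-0.77,-0.61,0.04,0.0,0.0,-0.11],[-0.76,-0.62,0.04,0.0,0.0,-0.12],[-0.75,-0.64,0.04,0.0,0.0,-0.11],[-0.74,-0.65,0.04,0.0,0.0,-0.12],[-0.73,-0.66,0.04,0.0,0.0,-0.11]]
[[-0.72,-0.68,0.04,0.0,0.0,-0.12],[-0.71,-0.69,0.04,0.0,0.0,-0.11],[-0.7,-0.7,0.04,0.0,0.0,-0.12],[-0.68,-0.71,0.04,0.0,0.0,-0.11],[-0.67,-0.72,0.04,0.0,0.0,-0.12],[-0.66,-0.74,0.05,0.0,0.0,-0.11],[-0.65,-0.75,0.04,0.0,0.0,-0.12],[-0.63,-0.76,0.05,0.0,0.0,-0.11],[-0.62,-0.76,0.04,0.0,0.0,-0.12]]
```

Call:
jog_arm --plan '[[[-0.83,-0.54,0.04,0,0,-0.12],[-0.82,-0.55,0.04,0,0,-0.12],[-0.8,-0.57,0.04,0,0,-0.12],[-0.79,-0.58,0.04,0,0,-0.11],[-0.79,-0.6,0.04,0,0,-0.12],[-0.77,-0.61,0.04,0,0,-0.11],[-0.76,-0.62,0.04,0,0,-0.12],[-0.75,-0.64,0.04,0,0,-0.11],[-0.74,-0.65,0.04,0,0,-0.12],[-0.73,-0.66,0.04,0,0,-0.11]]]' --grip 0.1 --squeeze 40

```text
time_s: 1.7
position: [0.4066, 0.235, 0.2155]
tool_rot: [[-0.996, 0.09, 0.0], [0.09, 0.996, 0.0], [-0.0, 0.0, -1.0]]
ft_force: [-0.0, 0.4, 0.0]
grip_width: 0.0469
```

```bash
python3 - <<'E'
from h import *
plan([.642,-.0295,.17],Rdown(3.7))
E
```

```text
from [0.4066 0.235  0.2155] n 9 err mm [-0.03  0.13  0.1 ] rot [ 0.01  0.03 -0.02]
[[-0.72,-0.67,0.13,0.0,0.0,-0.11],[-0.71,-0.68,0.13,0.0,0.0,-0.12],[-0.69,-0.7,0.13,0.0,0.0,-0.11],[-0.68,-0.71,0.12,0.0,0.0,-0.12],[-0.67,-0.72,0.13,0.0,0.0,-0.11],[-0.66,-0.73,0.12,0.0,0.0,-0.12],[-0.64,-0.74,0.13,0.0,0.0,-0.11],[-0.63,-0.76,0.12,0.0,0.0,-0.12],[-0.62,-0.77,0.13,0.0,0.0,-0.11]]
```

Call:
jog_arm --plan '[[[-0.72,-0.67,0.13,0,0,-0.11],[-0.71,-0.68,0.13,0,0,-0.12],[-0.69,-0.7,0.13,0,0,-0.11],[-0.68,-0.71,0.12,0,0,-0.12],[-0.67,-0.72,0.13,0,0,-0.11],[-0.66,-0.73,0.12,0,0,-0.12],[-0.64,-0.74,0.13,0,0,-0.11],[-0.63,-0.76,0.12,0,0,-0.12],[-0.62,-0.77,0.13,0,0,-0.11],[0,0,0,0,0,0]]]'

```text
time_s: 2.7
position: [0.6428, -0.0322, 0.1679]
tool_rot: [[-0.998, -0.06, -0.001], [-0.06, 0.998, -0.001], [0.001, -0.001, -1.0]]
ft_force: [-0.8, 0.7, -0.6]
grip_width: 0.0469
```

```bash
python3 - <<'E'
from h import *
plan([.642,-.0295,.066],Rdown(3.7))
I=[]
for n in ['top','scene']:
    im,d=vision.get_image(n); np.savez(f'{n}1.npz',im=im,d=d)
    u,v=proj(n,[.642,-.03,.12])[0].astype(int); I.append(cv2.resize(im[v-35:v+35,u-40:u+40],None,fx=5,fy=5,interpolation=cv2.INTER_CUBIC))
    print(n,u,v)
cv2.imwrite('pics/d1.png',np.hstack(I)[:,:,::-1])
E
```

```text
from [ 0.6428 -0.0322  0.1679] n 3 err mm [-0.15 -0.02  0.08] rot [-0.03  0.04  0.02]
[[0.0,0.02,0.85,0.0,0.0,-0.01],[0.01,0.02,0.85,0.0,0.0,-0.01],[0.0,0.03,0.85,0.0,-0.01,-0.01]]
top 346 181
scene 290 206
```

View pics/d1.png

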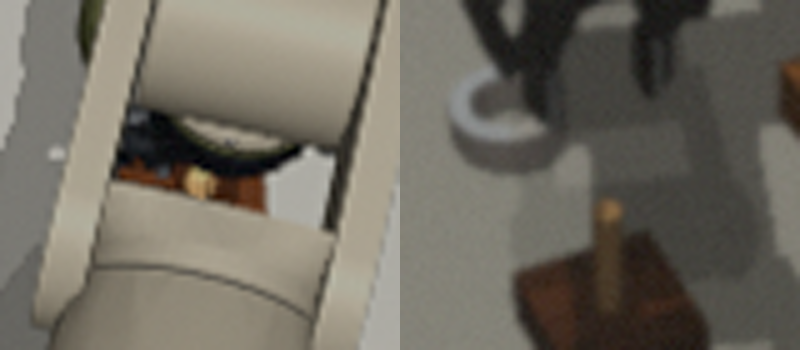

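Dowel seen upright at (605,205) of the crop's right half, fingers straddling above it. I'll descend.

```bash
python3 - <<'E'
from h import *
plan([.642,-.0295,.066],Rdown(3.7),n=5)
E
```

```text
from [ 0.641  -0.0289  0.1691] n 5 err mm [-0.11  0.1   0.13] rot [ 0.03  0.03 -0.03]
[[-0.01,0.0,0.52,0.0,0.0,0.0],[0.0,0.0,0.51,0.0,0.0,0.0],[-0.01,-0.01,0.52,0.0,0.0,0.0],[0.0,0.0,0.51,0.0,0.0,-0.01],[-0.01,-0.01,0.52,0.0,-0.01,0.0]]
```

Call:
jog_arm --plan '[[[0,0,0.52,0,0,0],[0,0,0.52,0,0,0],[0,0,0.52,0,0,0],[0,0,0.52,0,0,0],[0,0,0.52,0,0,0],[0,0,0,0,0,0],[0,0,0,0,0,0]]]'

```text
time_s: 3.5
position: [0.6409, -0.0277, 0.0667]
tool_rot: [[-0.998, -0.065, 0.001], [-0.065, 0.998, -0.0], [-0.001, -0.0, -1.0]]
ft_force: [0.3, 0.1, 0.5]
grip_width: 0.0469
```

Call:
jog_arm --plan '[[[0,0,0,0,0,0],[0,0,0,0,0,0],[0,0,0,0,0,0],[0,0,0,0,0,0],[0,0,0,0,0,0],[0,0,0,0,0,0],[0,0,0,0,0,0],[0,0,0,0,0,0]]]' --grip -1 --squeeze 40

```text
time_s: 4.3
position: [0.6415, -0.0284, 0.067]
tool_rot: [[-0.998, -0.064, 0.002], [-0.064, 0.998, -0.0], [-0.002, -0.0, -1.0]]
ft_force: [0.2, 1.6, 6.0]
grip_width: 0.0147
```

```bash
python3 - <<'E'
from h import *
R=Rdown(3.7)
plan([.642,-.0295,.166],R,n=4,p0=[.642,-.0295,.066],R0=R)
plan([.5233,.157,.166],R,n=8,p0=[.642,-.0295,.166],R0=R)
E
```

```text
from [ 0.6415 -0.0284  0.067 ] n 4 err mm [0. 0. 0.] rot [0. 0. 0.]
[[0.0,0.0,-0.62,0.0,0.0,0.0],[0.0,0.0,-0.63,0.0,0.0,0.0],[0.0,0.0,-0.62,0.0,0.0,0.0],[0.0,0.0,-0.63,0.0,0.0,0.0]]
from [ 0.6415 -0.0284  0.067 ] n 8 err mm [-0.03  0.17  0.  ] rot [0. 0. 0.]
[[0.33,0.61,0.0,0.0,0.0,0.0],[0.33,0.6,0.0,0.0,0.0,0.0],[0.33,0.61,0.0,0.0,0.0,0.0],[0.33,0.6,0.0,0.0,0.0,0.0],[0.34,0.61,0.0,0.0,0.0,0.0],[0.33,0.6,0.0,0.0,0.0,0.0],[0.34,0.61,0.0,0.0,0.0,0.0],[0.33,0.6,0.0,0.0,0.0,0.0]]
```

Call:
jog_arm --plan '[[[0,0,-0.3,0,0,0],[0,0,-0.5,0,0,0],[0,0,-0.6,0,0,0],[0,0,-0.6,0,0,0],[0,0,-0.5,0,0,0]]]'

```text
time_s: 4.8
position: [0.6411, -0.0285, 0.168]
tool_rot: [[-0.998, -0.064, 0.001], [-0.064, 0.998, -0.0], [-0.001, -0.001, -1.0]]
ft_force: [-0.4, 1.0, 0.6]
grip_width: 0.015
```

Call:
jog_arm --plan '[[[0.33,0.61,0,0,0,0],[0.33,0.6,0,0,0,0],[0.33,0.61,0,0,0,0],[0.33,0.6,0,0,0,0],[0.34,0.61,0,0,0,0],[0.33,0.6,0,0,0,0],[0.34,0.61,0,0,0,0],[0.33,0.6,0,0,0,0],[0,0,0,0,0,0],[0,0,0,0,0,0]]]'

```text
time_s: 5.8
position: [0.5225, 0.1581, 0.1664]
tool_rot: [[-0.998, -0.065, 0.001], [-0.065, 0.998, -0.0], [-0.001, -0.0, -1.0]]
ft_force: [0.0, -0.7, -0.9]
grip_width: 0.0147
```

```bash
python3 - <<'E'
from h import *
I=[]
for n in ['top','scene']:
    im,d=vision.get_image(n); np.savez(f'{n}2.npz',im=im,d=d)
    u,v=proj(n,[.54,.17,.08])[0].astype(int); print(n,u,v,u-40,v-40); I.append(cv2.resize(im[v-40:v+40,u-40:u+40],None,fx=5,fy=5,interpolation=cv2.INTER_CUBIC))
cv2.imwrite('pics/d2.png',np.hstack(I)[:,:,::-1]); print(env.observe()['position'],proj('scene',[.5233,.157,.04]),proj('scene',[.5233,.157,.105]))
E
```

```text
top 269 222 229 182
scene 342 176 302 136
[0.52299925 0.1573688  0.16604693] [[335.92513632 184.53217094]] [[336.77782609 167.13426619]]
```

View pics/d2.png

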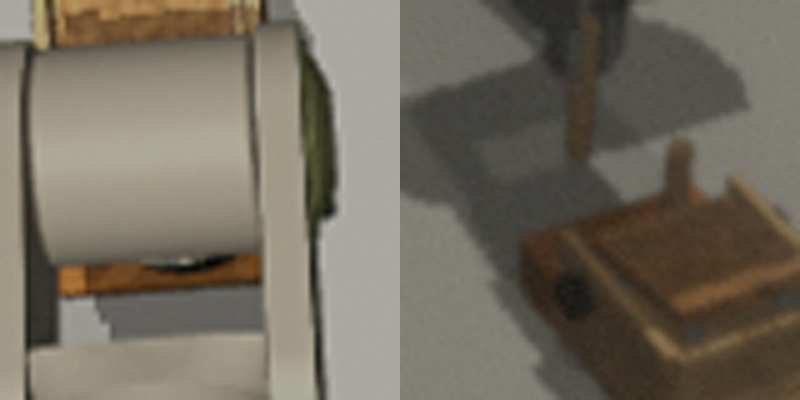

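```bash
python3 - <<'E'
from h import *
print('glued top pred',proj('scene',[[.5189,.2274,.09],[.5189,.2274,.06]]),'held pred',proj('scene',[[.523,.1574,.111],[.523,.1574,.12],[.523,.1574,.13]]))
im=np.load('scene2.npz')['im'].astype(int)
im0=np.load('scene0.npz')['im'].astype(int)
print('glued0 rows');
for v in range(162,178,2): print(v,(im0[v,350:366,0]-im0[v,350:366,2]))
print('held')
for v in range(152,170,2): print(v,(im[v,328:348,0]-im[v,328:348,2]))
D=np.load('scene2.npz')['d']; A=cloud('scene',D)
q=A[(abs(A[...,0]-.523)<.03)&(abs(A[...,1]-.157)<.025)&(A[...,2]>.108)&(A[...,2]<.145)]; print(len(q),q.mean(0),q.min(0))
q=A[(abs(A[...,0]-.52)<.03)&(abs(A[...,1]-.227)<.02)&(A[...,2]>.055)&(A[...,2]<.085)]; print(len(q),q.mean(0))
E
```

```text
glued top pred [[357.70915221 164.61819957]
 [357.00900151 172.62719043]] held pred [[336.94191708 165.37668505]
 [337.06559726 162.86056659]
 [337.20437602 160.03728648]]
glued0 rows
162 [10 12 11 14 12 12 15 15 14 15 12 14  9 14 13 13]
164 [10 11 14 11 14 24 41 49 46 43 27 16 14 12 13 11]
166 [10 10 11 10 14 23 38 46 49 39 25 14 12 12 12 11]
168 [11 12 11 12 11 16 22 23 26 20 13 14 10 10 12 12]
170 [11 10 11 12 16 17 23 22 24 18 13 14 13 12 11 12]
172 [11 10 12 14 15 17 23 26 25 26 28 20 14 12 12 13]
174 [16 19 26 28 29 23 25 28 27 34 52 50 31 21 16 18]
176 [53 58 64 57 43 28 32 28 31 40 52 53 57 52 48 47]
held
152 [ 8  6  7  5  9  7  7 10 11 12 24 27 21 14 10  6  9  8  8  8]
154 [ 5  9  7  8  6  8 12 13 23 21 25 27 19 12  7  7  9  8  8  7]
156 [ 6  6  5  8  4  9  8 15 24 29 26 25 18 12  9  7  8  7  8  8]
158 [ 8  6  7  8  7  6  8 14 22 30 26 26 18 11  6  7  9  7  9  9]
160 [ 6  8  7  6  7  5  9 16 24 28 28 26 17  9  7  8  8  8  8  8]
162 [ 6  7  8  8  8  9  9 17 25 31 28 26 15  9  9  5  7  7  7  6]
164 [ 8  8 10  8  8  9 11 20 26 29 27 22 13 10  8  7  6  8  7 10]
166 [ 7  4  8  5  9  7  9 17 23 27 27 19 13  9  7  9  9 11 11  8]
168 [ 7  9  7  8  8  7  8 10 11 11 15  9  9  9 11 10  9  7 11 10]
57 [0.52941144 0.15505462 0.12779094] [0.52214454 0.14854747 0.11105886]
42 [0.52522955 0.22622216 0.07159526]
```

Call:
jog_arm --plan '[[[0,0,0.4,0,0,0],[0,0,0.4,0,0,0],[0,0,0.4,0,0,0],[0,0,0.35,0,0,0],[0,0,0,0,0,0],[0,0,0,0,0,0]]]'

```text
time_s: 6.5
position: [0.523, 0.1574, 0.1041]
tool_rot: [[-0.998, -0.063, 0.0], [-0.063, 0.998, -0.0], [-0.0, -0.0, -1.0]]
ft_force: [0.5, -0.6, 0.4]
grip_width: 0.0153
```

Call:
jog_arm --plan '[[[0,0,0.05,0,0,0],[0,0,0.05,0,0,0],[0,0,0.05,0,0,0],[0,0,0.05,0,0,0],[0,0,0,0,0,0]]]'

```text
time_s: 7.0
position: [0.5223, 0.158, 0.0955]
tool_rot: [[-0.998, -0.064, -0.0], [-0.064, 0.998, -0.0], [0.0, 0.0, -1.0]]
ft_force: [-0.7, -0.3, -1.0]
grip_width: 0.0149
```

Call:
jog_arm --plan '[[[0,0,0.05,0,0,0],[0,0,0.05,0,0,0],[0,0,0.05,0,0,0],[0,0,0,0,0,0]]]'

```text
time_s: 7.4
position: [0.5223, 0.158, 0.0894]
tool_rot: [[-0.998, -0.064, -0.001], [-0.064, 0.998, -0.0], [0.001, -0.0, -1.0]]
ft_force: [0.2, -0.0, 0.3]
grip_width: 0.0147
```

Call:
jog_arm --plan '[[[0,0,0.05,0,0,0],[0,0,0.05,0,0,0],[0,0,0,0,0,0]]]'

```text
time_s: 7.7
position: [0.5223, 0.158, 0.0854]
tool_rot: [[-0.998, -0.064, -0.001], [-0.064, 0.998, -0.0], [0.001, 0.0, -1.0]]
ft_force: [-0.2, 0.1, -0.4]
grip_width: 0.0151
```

Call:
jog_arm --plan '[[[0,0,0.1,0,0,0],[0,0,0.1,0,0,0],[0,0,0.1,0,0,0],[0,0,0.05,0,0,0],[0,0,0.05,0,0,0],[0,0,0,0,0,0]]]'

```text
time_s: 8.3
position: [0.5223, 0.158, 0.0694]
tool_rot: [[-0.998, -0.064, -0.0], [-0.064, 0.998, -0.0], [0.0, -0.0, -1.0]]
ft_force: [0.3, 0.1, -0.2]
grip_width: 0.0148
```

Call:
jog_arm --plan '[[[0,0,0.05,0,0,0],[0,0,0.05,0,0,0],[0,0,0,0,0,0],[0,0,0,0,0,0]]]'

```text
time_s: 8.7
position: [0.523, 0.158, 0.0669]
tool_rot: [[-0.998, -0.064, 0.002], [-0.064, 0.998, 0.0], [-0.002, -0.0, -1.0]]
ft_force: [-2.2, -0.3, 10.5]
grip_width: 0.0152
```

Call:
jog_arm --plan '[[[0,0,0,0,0,0],[0,0,0,0,0,0],[0,0,0,0,0,0],[0,0,0,0,0,0],[0,0,0,0,0,0]]]' --grip -0.2

```text
time_s: 9.2
position: [0.5224, 0.158, 0.0656]
tool_rot: [[-0.998, -0.064, -0.0], [-0.064, 0.998, -0.0], [0.0, 0.0, -1.0]]
ft_force: [-0.3, -0.1, -1.2]
grip_width: 0.0342
```

Call:
jog_arm --plan '[[[0,0,-0.3,0,0,0],[0,0,-0.5,0,0,0],[0,0,-0.8,0,0,0],[0,0,-0.9,0,0,0],[0,0,-0.9,0,0,0]]]'

```text
time_s: 9.7
position: [0.5222, 0.158, 0.204]
tool_rot: [[-0.998, -0.064, 0.0], [-0.064, 0.998, 0.0], [-0.0, 0.0, -1.0]]
ft_force: [-0.0, 0.1, -0.5]
grip_width: 0.0341
```

```bash
python3 - <<'E'
from h import *
im,d=vision.get_image('scene'); np.savez('scene3.npz',im=im,d=d)
u,v=proj('scene',[.56,.19,.06])[0].astype(int); 
cv2.imwrite('pics/d3.png',cv2.resize(im[v-40:v+40,u-40:u+40],None,fx=6,fy=6,interpolation=cv2.INTER_CUBIC)[:,:,::-1])
A=cloud('scene',d)
for y in (.157,.227):
  q=A[(abs(A[...,0]-.523)<.03)&(abs(A[...,1]-y)<.02)&(A[...,2]>.055)&(A[...,2]<.14)]; print(len(q),q.mean(0),q.max(0))
E
```

```text
81 [0.52914569 0.15503054 0.08144446] [0.55244725 0.16456867 0.10311555]
67 [0.52446042 0.2267898  0.07666531] [0.55203875 0.24693315 0.09135094]
```

View pics/d3.png

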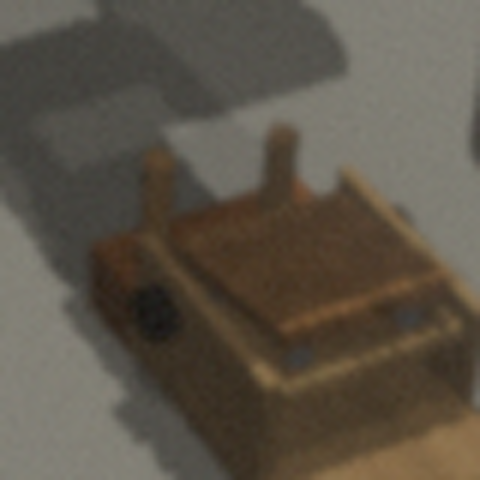

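Both dowels are standing in the stop block: the loose one at (158,190) and the glued one at (282,165), and the loose one's top is about 10 mm higher, as expected. Next is the panel.

```bash
python3 - <<'E'
from h import *
T=np.load('top0.npz');A=cloud('top',T['d'])
m=np.load('m_top_panel.npy'); 
# long-edge directions from plane-projected mask contour
mm=(m).astype(np.uint8); c=max(cv2.findContours(mm,0,1)[0],key=len)[:,0]
P=onplane('top',c,.008)[:,:2]; ctr=np.array([.4523,-.259])
for yaw in (20.,):
    u=np.array([np.cos(np.radians(yaw)),np.sin(np.radians(yaw))]);w=np.array([-u[1],u[0]])
    a=(P-ctr)@u;b=(P-ctr)@w
    for nm,k,x,y in (('+w',(b>.038)&(abs(a)<.045),a,b),('-w',(b<-.038)&(abs(a)<.045),a,b),('+u',(a>.047)&(abs(b)<.036),b,a),('-u',(a<-.047)&(abs(b)<.036),b,a)):
        f=np.polyfit(x[k],y[k],1); print(nm,k.sum(),np.degrees(np.arctan(f[0])).round(2),f[1].round(4))
R0=Rdown(3.7)
plan([.4525,-.259,.10],Rdown(20.2),p0=[.5225,.1575,.205],R0=R0,n=12)
E
```

```text
+w 31 1.01 0.0444
-w 31 1.14 -0.0436
+u 24 1.08 0.0526
-u 24 -1.78 -0.053
from [0.5243 0.1583 0.2102] n 12 err mm [ 0.21 -0.09 -0.2 ] rot [0. 0. 0.]
[[0.2,-0.86,0.22,0.0,0.0,-0.16],[0.22,-0.85,0.22,0.0,0.0,-0.16],[0.24,-0.85,0.22,0.0,0.0,-0.16],[0.26,-0.84,0.22,0.0,0.0,-0.16],[0.28,-0.83,0.22,0.0,0.0,-0.16],[0.3,-0.83,0.22,0.0,0.0,-0.16],[0.32,-0.82,0.22,0.0,0.0,-0.16],[0.34,-0.81,0.22,0.0,0.0,-0.16],[0.37,-0.8,0.22,0.0,0.0,-0.16],[0.38,-0.79,0.21,0.0,0.0,-0.16]]
[[0.4,-0.78,0.22,0.0,0.0,-0.16],[0.43,-0.77,0.21,0.0,0.0,-0.16]]
```

Call:
jog_arm --plan '[[[0.2,-0.86,0.22,0,0,-0.16],[0.22,-0.85,0.22,0,0,-0.16],[0.24,-0.85,0.22,0,0,-0.16],[0.26,-0.84,0.22,0,0,-0.16],[0.28,-0.83,0.22,0,0,-0.16],[0.3,-0.83,0.22,0,0,-0.16],[0.32,-0.82,0.22,0,0,-0.16],[0.34,-0.81,0.22,0,0,-0.16],[0.37,-0.8,0.22,0,0,-0.16],[0.38,-0.79,0.21,0,0,-0.16]]]' --grip 0.5

```text
time_s: 10.75
position: [0.4638, -0.1905, 0.1145]
tool_rot: [[-0.954, -0.3, 0.001], [-0.3, 0.954, -0.001], [-0.001, -0.001, -1.0]]
ft_force: [-0.5, -0.5, -0.1]
grip_width: 0.0639
```

Call:
jog_arm --plan '[[[0.4,-0.78,0.22,0,0,-0.16],[0.43,-0.77,0.21,0,0,-0.16],[0,0,0,0,0,0],[0,0,0,0,0,0]]]'

```text
time_s: 11.15
position: [0.4517, -0.2586, 0.0972]
tool_rot: [[-0.939, -0.343, 0.0], [-0.343, 0.939, 0.0], [-0.0, 0.0, -1.0]]
ft_force: [0.1, 0.2, -0.2]
grip_width: 0.0644
```

```bash
python3 - <<'E'
from h import *
I=[]
for n in ['top','scene']:
    im,d=vision.get_image(n)
    u,v=proj(n,[.4525,-.259,.04])[0].astype(int); I.append(cv2.resize(im[v-40:v+40,u-40:u+40],None,fx=5,fy=5,interpolation=cv2.INTER_CUBIC))
cv2.imwrite('pics/p1.png',np.hstack(I)[:,:,::-1])
plan([.4525,-.259,.012],Rdown(20.4))
E
```

```text
from [ 0.4521 -0.2575  0.0975] n 3 err mm [-0.18  0.02  0.14] rot [-0.02  0.02  0.04]
[[0.0,-0.01,0.71,0.0,0.0,-0.01],[0.0,-0.01,0.71,0.0,0.0,-0.01],[0.0,-0.02,0.72,0.0,0.0,-0.01]]
```

View pics/p1.png

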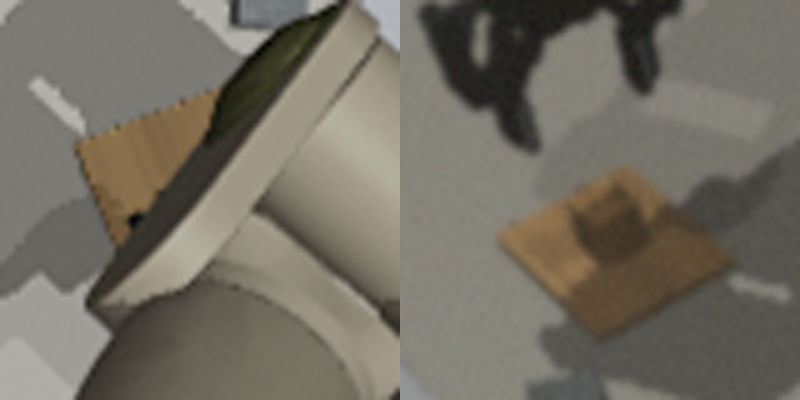

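Block at (612,225) in the right half sits under the fingers, which straddle it. Descending.

Call:
jog_arm --plan '[[[0,0,0.5,0,0,0],[0,0,0.5,0,0,0],[0,0,0.5,0,0,0],[0,0,0.4,0,0,0],[0,0,0.18,0,0,0],[0,0,0,0,0,0],[0,0,0,0,0,0]]]'

```text
time_s: 11.95
position: [0.4523, -0.2582, 0.0145]
tool_rot: [[-0.939, -0.345, 0.001], [-0.345, 0.939, -0.001], [-0.001, -0.001, -1.0]]
ft_force: [-0.7, 1.0, -0.3]
grip_width: 0.0641
```

Call:
jog_arm --plan '[[[0,0,0,0,0,0],[0,0,0,0,0,0],[0,0,0,0,0,0],[0,0,0,0,0,0],[0,0,0,0,0,0],[0,0,0,0,0,0],[0,0,0,0,0,0],[0,0,0,0,0,0]]]' --grip -1 --squeeze 90

```text
time_s: 12.75
position: [0.4522, -0.2586, 0.0147]
tool_rot: [[-0.939, -0.345, 0.001], [-0.345, 0.939, -0.001], [-0.001, -0.001, -1.0]]
ft_force: [-0.7, 0.7, 6.9]
grip_width: 0.0289
```

Call:
jog_arm --plan '[[[0,0,-0.3,0,0,0],[0,0,-0.6,0,0,0],[0,0,-0.9,0,0,0],[0,0,-0.9,0,0,0],[0,0,-0.9,0,0,0],[0,0,-0.8,0,0,0],[0,0,0,0,0,0]]]'

```text
time_s: 13.45
position: [0.4529, -0.2593, 0.1946]
tool_rot: [[-0.939, -0.345, 0.006], [-0.345, 0.939, -0.006], [-0.004, -0.008, -1.0]]
ft_force: [0.9, -0.1, -1.6]
grip_width: 0.0282
```

```bash
python3 - <<'E'
from h import *
im,d=vision.get_image('scene'); np.savez('scene4.npz',im=im,d=d); s=env.observe(); print(s['position'],s['grip_width'])
u,v=proj('scene',[.4525,-.259,.16])[0].astype(int); print(u,v)
cv2.imwrite('pics/p2.png',cv2.resize(im[v-40:v+40,u-40:u+40],None,fx=6,fy=6,interpolation=cv2.INTER_CUBIC)[:,:,::-1])
# pad outline on top image: overlay of model
Tm=np.load('top0.npz')['im']; Sm=np.load('scene0.npz')['im']
y=np.radians(3.7);sl=np.radians(12.25)
U=np.array([np.cos(y)*np.cos(sl),np.sin(y)*np.cos(sl),np.sin(sl)]);V=np.array([-np.sin(y),np.cos(y),0])
C=np.array([.6047,.1982,.0856])
out=[]
for n,I,(x0,y0) in (('top',Tm,(220,155)),('scene',Sm,(320,150))):
    b=cv2.resize(I[y0:y0+90,x0:x0+80],None,fx=5,fy=5,interpolation=cv2.INTER_CUBIC)
    def dr(pts,col):
        q=(proj(n,np.array(pts))-[x0,y0]+.5)*5
        cv2.polylines(b,[np.round(q*8).astype(np.int32)],True,col,1,cv2.LINE_AA,3)
    dr([C+a*U*.05+e*V*.045 for a,e in((1,1),(1,-1),(-1,-1),(-1,1))],(0,0,255))
    u2=np.array([np.cos(y),np.sin(y),0]); J=np.array([.6052,.1982,0])
    for (a0,a1,b0,b1,z) in ((-.105,-.065,-.06,.06,.04),(-.105,.105,-.06,.06,0.0)):
        dr([J+a*u2+e*V+[0,0,z] for a,e in((a0,b0),(a1,b0),(a1,b1),(a0,b1))],(0,255,0))
    for e in(-.035,.035): dr([J-.085*u2+e*V+.0095*(np.cos(t)*u2+np.sin(t)*V)+[0,0,.04] for t in np.linspace(0,6.28,20)],(255,255,0))
    out.append(b)
cv2.imwrite('pics/ov.png',np.hstack(out)[:,:,::-1])
E
```

```text
[ 0.45223301 -0.25862756  0.19205266] 0.028336199000118592
182 172
```

View pics/p2.png

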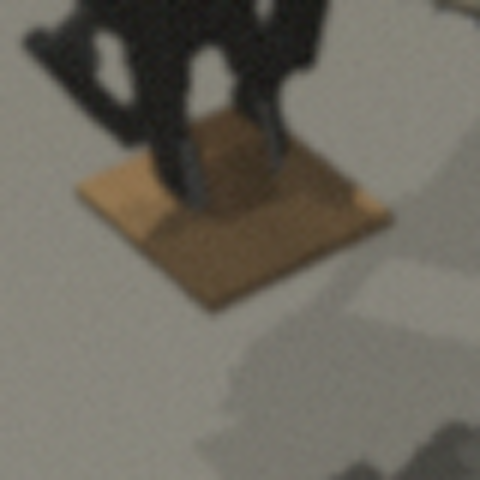

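View pics/ov.png

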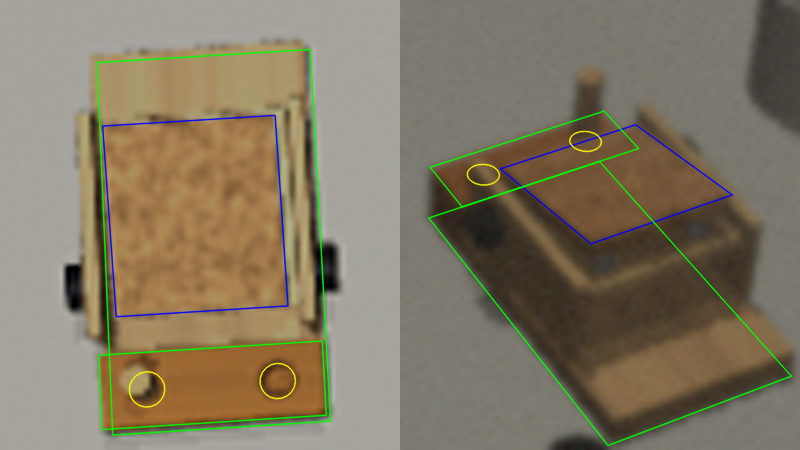

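```bash
python3 - <<'E'
from h import *
s=env.observe(); p=np.array([.4522,-.2588,.1925]); y=np.radians(20.2)
X=np.array([np.cos(y),np.sin(y),0]);Y=np.array([-np.sin(y),np.cos(y),0])
C=p-[0,0,.0145]
K=[C+a*X*.055+b*Y*.045+[0,0,z] for z in (0,.008) for a,b in((1,1),(1,-1),(-1,-1),(-1,1))]
q=proj('scene',K); print(q.round(1))
I=np.load('scene4.npz')['im']; x0,y0=142,132
b=cv2.resize(I[y0:y0+80,x0:x0+80],None,fx=6,fy=6,interpolation=cv2.INTER_CUBIC)
for j in(0,4): cv2.polylines(b,[np.round((q[j:j+4]-[x0,y0]+.5)*6*8).astype(np.int32)],True,(0,255,0),1,cv2.LINE_AA,3)
cv2.imwrite('pics/p3.png',b[:,:,::-1])
E
```

```text
[[207.5 169.7]
 [176.8 185. ]
 [154.7 165. ]
 [184.7 151.1]
 [207.1 167.2]
 [176.2 182.5]
 [154.  162.6]
 [184.2 148.7]]
```

View pics/p3.png

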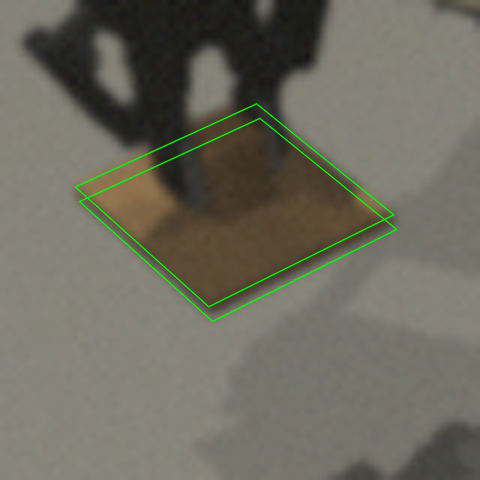

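```bash
cat >> h.py <<'E'
def padR(yaw=3.65,sl=12.25):
    y=np.radians(yaw);s=np.radians(sl)
    U=np.array([np.cos(y)*np.cos(s),np.sin(y)*np.cos(s),np.sin(s)]);V=np.array([-np.sin(y),np.cos(y),0]);n=np.cross(U,V)
    return np.c_[-U,V,-n],n
C0=np.array([.6052,.1982,.0857])
E
python3 - <<'E'
from h import *
R,n=padR(); p=C0+n*(.0145+.09); print(p,n)
plan(p,R,p0=[.4522,-.2588,.1925],R0=Rdown(20.2),n=14)
E
```

```text
[0.58307241 0.19678846 0.18782065] [-0.21174728 -0.01350754  0.97723111]
from [ 0.4522 -0.2586  0.1921] n 14 err mm [-0.05 -0.02  0.16] rot [ 0.02  0.03 -0.02]
[[-0.5,0.68,0.01,0.01,-0.1,0.14],[-0.49,0.69,0.01,0.02,-0.1,0.14],[-0.47,0.7,0.02,0.01,-0.1,0.14],[-0.46,0.71,0.03,0.01,-0.1,0.14],[-0.44,0.72,0.03,0.02,-0.1,0.14],[-0.42,0.73,0.04,0.01,-0.1,0.14],[-0.41,0.74,0.04,0.02,-0.1,0.13],[-0.39,0.75,0.04,0.01,-0.1,0.14],[-0.38,0.76,0.05,0.02,-0.1,0.13],[-0.36,0.77,0.05,0.01,-0.1,0.14]]
[[-0.34,0.77,0.06,0.02,-0.1,0.13],[-0.33,0.78,0.06,0.01,-0.11,0.14],[-0.31,0.79,0.06,0.02,-0.1,0.13],[-0.29,0.79,0.07,0.01,-0.11,0.14]]
```

Call:
jog_arm --plan '[[[-0.5,0.68,0.01,0.01,-0.1,0.14],[-0.49,0.69,0.01,0.02,-0.1,0.14],[-0.47,0.7,0.02,0.01,-0.1,0.14],[-0.46,0.71,0.03,0.01,-0.1,0.14],[-0.44,0.72,0.03,0.02,-0.1,0.14],[-0.42,0.73,0.04,0.01,-0.1,0.14],[-0.41,0.74,0.04,0.02,-0.1,0.13],[-0.39,0.75,0.04,0.01,-0.1,0.14],[-0.38,0.76,0.05,0.02,-0.1,0.13],[-0.36,0.77,0.05,0.01,-0.1,0.14]]]'

```text
time_s: 14.5
position: [0.5454, 0.0683, 0.1853]
tool_rot: [[-0.979, -0.143, 0.148], [-0.142, 0.99, 0.017], [-0.149, -0.005, -0.989]]
ft_force: [-0.4, -0.8, -1.8]
grip_width: 0.0285
```

Call:
jog_arm --plan '[[[-0.34,0.77,0.06,0.02,-0.1,0.13],[-0.33,0.78,0.06,0.01,-0.11,0.14],[-0.31,0.79,0.06,0.02,-0.1,0.13],[-0.29,0.79,0.07,0.01,-0.11,0.14],[0,0,0,0,0,0],[0,0,0,0,0,0],[0,0,0,0,0,0]]]'

```text
time_s: 15.2
position: [0.5828, 0.1963, 0.1842]
tool_rot: [[-0.976, -0.062, 0.211], [-0.061, 0.998, 0.013], [-0.211, 0.0, -0.977]]
ft_force: [-1.2, -0.8, -0.9]
grip_width: 0.0288
```

```bash
python3 - <<'E'
from h import *
s=env.observe(); R,n=padR(); Q=s['tool_rot']; print(s['position'],Q.round(3).tolist(),np.degrees(Ro.from_matrix(Q.T@R).as_rotvec()).round(2), s['grip_width'],s['ft_force'])
out=[]
for nm,hw in (('scene',(40,50)),('top',(40,50))):
    im,d=vision.get_image(nm); np.savez(f'{nm}5.npz',im=im,d=d)
    K=[s['position']+Q@np.array([a*.055,b*.045,.0145-z]) for z in (0,.008) for a,b in((1,1),(1,-1),(-1,-1),(-1,1))]
    q=proj(nm,K); x0,y0=(proj(nm,C0+[0,0,.06])[0]-40).astype(int)
    b=cv2.resize(im[y0:y0+80,x0:x0+80],None,fx=5,fy=5,interpolation=cv2.INTER_CUBIC); b0=b.copy()
    for j in(0,4): cv2.polylines(b,[np.round((q[j:j+4]-[x0,y0]+.5)*5*8).astype(np.int32)],True,(0,255,0),1,cv2.LINE_AA,3)
    out+= [b] if nm=='top' else [b]
cv2.imwrite('pics/p5.png',np.hstack(out)[:,:,::-1])
E
```

```text
[0.58275199 0.19634861 0.18424124] [[-0.976, -0.062, 0.211], [-0.061, 0.998, 0.013], [-0.211, 0.0, -0.977]] [-0.02 -0.07 -0.09] 0.028798392396836563 [-1.23475097 -0.76899492 -0.9451981 ]
```

View pics/p5.png

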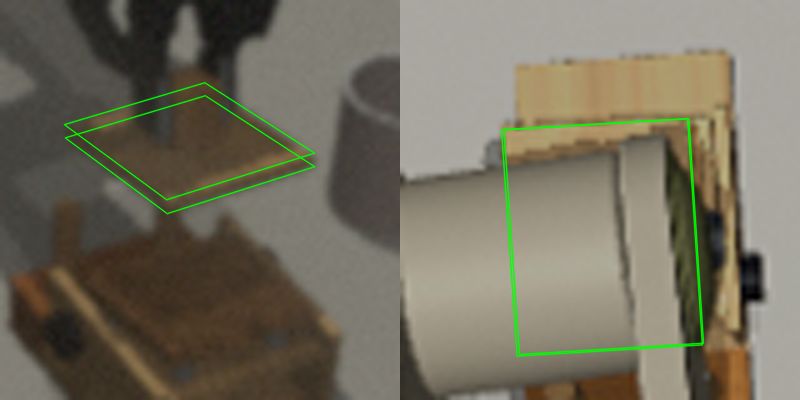

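```bash
python3 - <<'E'
from h import *
s=env.observe(); Q=s['tool_rot'];P=s['position'];print(P)
for nm,f,Pq in (('scene','scene5.npz',P),('top','top5.npz',P)):
    A=cloud(nm,np.load(f)['d']); L=(A-P)@Q   # tool coords
    k=(abs(L[...,0])<.062)&(abs(L[...,1])<.052)&(L[...,2]>-.01)&(L[...,2]<.03)
    for lo in (.00,): 
        q=L[k]; print(nm,len(q),np.histogram(q[:,2],bins=np.arange(-.01,.031,.0025)))
        g=q[(q[:,2]>.001)&(q[:,2]<.02)&(abs(q[:,0])<.06)]
        M=np.c_[g[:,:2],np.ones(len(g))]
        for _ in range(5):
            c=np.linalg.lstsq(M,g[:,2],rcond=None)[0]; r=g[:,2]-M@c; kk=abs(r)<.003; g=g[kk];M=M[kk]
        print('plane',np.degrees(c[:2]),c[2],'x',np.percentile(g[:,0],[0,2,98,100]),'y',np.percentile(g[:,1],[0,2,98,100]),len(g))
# scene overall depth/height bias: the pad plane from same image
A=cloud('scene',np.load('scene5.npz')['d']); R,n=padR()
L=(A-C0)@np.c_[-R[:,0],R[:,1],n]; k=(abs(L[...,0])<.05)&(abs(L[...,1])<.04)&(abs(L[...,2])<.008); print('pad normal offset scene',np.median(L[k],0),k.sum())
E
```

```text
[0.5830205  0.19613134 0.18469222]
scene 621 (array([ 19,  15,  12,  11,   9,  22, 252, 196,  46,  37,   2,   0,   0,
         0,   0,   0]), array([-1.00000000e-02, -7.50000000e-03, -5.00000000e-03, -2.50000000e-03,
        1.73472348e-18,  2.50000000e-03,  5.00000000e-03,  7.50000000e-03,
        1.00000000e-02,  1.25000000e-02,  1.50000000e-02,  1.75000000e-02,
        2.00000000e-02,  2.25000000e-02,  2.50000000e-02,  2.75000000e-02,
        3.00000000e-02]))
plane [-0.35859682 -0.45665136] 0.007277477965837856 x [-0.05821846 -0.05616422  0.04998827  0.05583573] y [-0.04681127 -0.04563256  0.04237658  0.04454252] 460
top 221 (array([ 0,  0,  0,  0,  0, 22, 67, 89, 36,  6,  1,  0,  0,  0,  0,  0]), array([-1.00000000e-02, -7.50000000e-03, -5.00000000e-03, -2.50000000e-03,
        1.73472348e-18,  2.50000000e-03,  5.00000000e-03,  7.50000000e-03,
        1.00000000e-02,  1.25000000e-02,  1.50000000e-02,  1.75000000e-02,
        2.00000000e-02,  2.25000000e-02,  2.50000000e-02,  2.75000000e-02,
        3.00000000e-02]))
plane [ 3.28738379 -0.63337718] 0.010735253641071942 x [-0.05477017 -0.05442234 -0.03220975 -0.02580209] y [-0.04510128 -0.04391966  0.04243679  0.04477957] 178
pad normal offset scene [0.00667733 0.0001416  0.00101467] 545
```

```bash
python3 - <<'E'
from h import *
s=env.observe(); R,n=padR(); P=s['position']; d=(C0-P)@R; print('in tool axes mm',d*1000, 'units',d/.04,'to contact mm',d[2]*1000-14.7)
A=[env.observe()['ft_force'] for _ in range(3)];print(A)
E
```

```text
in tool axes mm [ -0.75528871   0.65248233 101.46267151] units [-0.01888222  0.01631206  2.53656679] to contact mm 86.7626715067303
[array([ 0.11893193, -0.31241306, -0.84281891]), array([ 0.11893193, -0.31241306, -0.84281891]), array([ 0.11893193, -0.31241306, -0.84281891])]
```

Call:
jog_arm --plan '[[[0,0.02,0.4,0,0,0],[0,0,0.5,0,0,0],[0,0,0.5,0,0,0],[0,0,0.35,0,0,0],[0,0,0.15,0,0,0],[0,0,0,0,0,0],[0,0,0,0,0,0]]]'

```text
time_s: 16.0
position: [0.5996, 0.1989, 0.1114]
tool_rot: [[-0.975, -0.062, 0.213], [-0.061, 0.998, 0.014], [-0.214, 0.0, -0.977]]
ft_force: [0.0, -1.1, -1.9]
grip_width: 0.0291
```

```bash
python3 - <<'E'
from h import *
im,d=vision.get_image('scene'); np.savez('scene6.npz',im=im,d=d)
s=env.observe(); R,n=padR(); P=s['position']; Q=s['tool_rot']; d=(C0-P)@R; print('in tool axes mm',d*1000,'to contact mm',d[2]*1000-14.7,np.degrees(Ro.from_matrix(Q.T@R).as_rotvec()).round(2))
x0,y0=(proj('scene',C0+[0,0,.02])[0]-[40,40]).astype(int); print(x0,y0)
b=cv2.resize(im[y0:y0+80,x0:x0+80],None,fx=7,fy=7,interpolation=cv2.INTER_CUBIC)
cv2.imwrite('pics/p6.png',cv2.convertScaleAbs(b[:,:,::-1],alpha=1.6))
E
```

```text
in tool axes mm [ 0.08205882 -1.14800501 26.51511323] to contact mm 11.815113230322538 [ 0.02  0.12 -0.07]
322 140
```

View pics/p6.png

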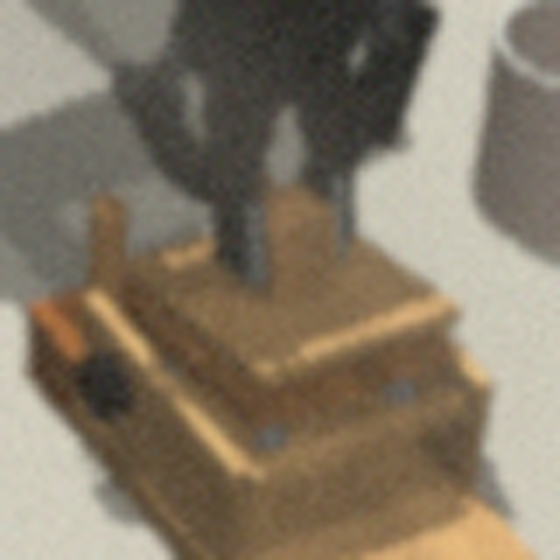

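The panel is hovering about 12 mm over the pad and parallel to it. The loose dowel still stands at (108,240). I'll check the centring from this depth picture.

```bash
cat > pc.py <<'E'
from h import *
def panelfit(nm,d,lo,hi):
    A=cloud(nm,d); R,n=padR(); B=np.c_[-R[:,0],R[:,1],n]; L=(A-C0)@B
    k=(abs(L[...,0])<.066)&(abs(L[...,1])<.056)&(L[...,2]>lo)&(L[...,2]<hi)
    g=L[k]; M=np.c_[g[:,:2],np.ones(len(g))]
    for _ in range(6):
        c=np.linalg.lstsq(M,g[:,2],rcond=None)[0]; r=g[:,2]-M@c; kk=abs(r)<.0025; g=g[kk];M=M[kk]
    print(nm,'tilt',np.degrees(c[:2]).round(2),'h',c[2].round(4),'u',np.percentile(g[:,0],[0,1,99,100]).round(4),'v',np.percentile(g[:,1],[0,1,99,100]).round(4),len(g))
    r=cv2.minAreaRect((g[:,:2]*1000).astype(np.float32)); print(r)
E
python3 - <<'E'
from pc import *
panelfit('scene',np.load('scene6.npz')['d'],.012,.028)
im,d=vision.get_image('top'); panelfit('top',d,.012,.028)
print('pad from scene0:'); panelfit('scene',np.load('scene0.npz')['d'],-.004,.004)
print('pad from top0:'); panelfit('top',np.load('top0.npz')['d'],-.004,.004)
for _ in range(4):
    spotter.trace('scene','panel'); print(env.observe()['position'])
E
```

```text
scene tilt [-0.16  0.12] h 0.0194 u [-0.0559 -0.0516  0.0565  0.0569] v [-0.0454 -0.045   0.0438  0.0468] 435
((0.5110511779785156, 0.7038993835449219), (112.78866577148438, 92.19927215576172), 0.04388768970966339)
top tilt [3.8  0.06] h 0.0162 u [0.0278 0.0305 0.055  0.0552] v [-0.044  -0.0439  0.0455  0.046 ] 136
((45.87531280517578, -0.251708984375), (90.28277587890625, 25.602922439575195), 83.22575378417969)
pad from scene0:
scene tilt [-0.12  0.14] h 0.001 u [-0.0604 -0.0503  0.0503  0.0525] v [-0.0555 -0.0479  0.0535  0.0554] 585
((-4.176963806152344, -0.11920166015625), (110.74922180175781, 113.0113754272461), 89.68054962158203)
pad from top0:
top tilt [ 0.07 -0.09] h 0.0004 u [-0.0612 -0.0508  0.0479  0.049 ] v [-0.0555 -0.0529  0.0538  0.056 ] 876
((-4.350799560546875, 1.2327156066894531), (107.40541076660156, 112.58252716064453), 3.3594753742218018)
[0.59949058 0.19905442 0.11154451]
[0.59942573 0.19908662 0.11140935]
[0.59937514 0.19906296 0.11127002]
[0.5993062  0.19907446 0.11111573]
```

Call:
jog_arm --plan '[[[0,-0.01,0.08,0,0,0],[0,0,0.08,0,0,0],[0,0,0.04,0,0,0],[0,0,0,0,0,0],[0,0,0,0,0,0]]]'

```text
time_s: 16.8
position: [0.601, 0.1987, 0.1027]
tool_rot: [[-0.975, -0.063, 0.212], [-0.061, 0.998, 0.014], [-0.213, 0.0, -0.977]]
ft_force: [0.3, 1.0, -0.9]
grip_width: 0.0286
```

Call:
jog_arm --plan '[[[0,0,0.04,0,0,0],[0,0,0,0,0,0],[0,0,0,0,0,0]]]'

```text
time_s: 17.1
position: [0.6014, 0.1987, 0.1013]
tool_rot: [[-0.975, -0.063, 0.212], [-0.061, 0.998, 0.014], [-0.213, 0.0, -0.977]]
ft_force: [0.6, 0.2, -0.9]
grip_width: 0.0286
```

Call:
jog_arm --plan '[[[0,0,0.04,0,0,0],[0,0,0,0,0,0],[0,0,0,0,0,0]]]'

```text
time_s: 17.4
position: [0.6017, 0.1988, 0.0999]
tool_rot: [[-0.975, -0.063, 0.213], [-0.061, 0.998, 0.014], [-0.213, 0.0, -0.977]]
ft_force: [-1.9, -0.4, 3.0]
grip_width: 0.029
```

Call:
jog_arm --plan '[[[0,0,0.04,0,0,0],[0,0,0,0,0,0],[0,0,0,0,0,0]]]'

```text
time_s: 17.7
position: [0.6021, 0.1988, 0.0983]
tool_rot: [[-0.975, -0.063, 0.213], [-0.061, 0.998, 0.014], [-0.213, 0.0, -0.977]]
ft_force: [-1.4, -1.5, 3.8]
grip_width: 0.0287
```

Call:
jog_arm --plan '[[[0,0,0.04,0,0,0],[0,0,0,0,0,0],[0,0,0,0,0,0]]]'

```text
time_s: 18.0
position: [0.6024, 0.1988, 0.0967]
tool_rot: [[-0.975, -0.063, 0.213], [-0.061, 0.998, 0.014], [-0.213, 0.0, -0.977]]
ft_force: [-3.0, -0.6, 5.4]
grip_width: 0.0288
```

Call:
jog_arm --plan '[[[0,0,0.04,0,0,0],[0,0,0,0,0,0],[0,0,0,0,0,0]]]'

```text
time_s: 18.3
position: [0.6028, 0.1989, 0.0952]
tool_rot: [[-0.975, -0.063, 0.213], [-0.061, 0.998, 0.014], [-0.213, 0.0, -0.977]]
ft_force: [-2.6, -0.2, 4.7]
grip_width: 0.0285
```

```bash
python3 - <<'E'
from pc import *
R,n=padR(); F=[]
for i in range(6):
    im,d=vision.get_image('scene' if i%2 else 'top'); panelfit('scene' if i%2 else 'top',d,-.004,.012)
    s=env.observe(); F.append(np.r_[s['ft_force']@n,s['position'],(C0-s['position'])@R*1000])
print(np.array(F).round(4)); print(np.mean(F,0).round(4),s['wrist_torque'])
cv2.imwrite('pics/p7.png',cv2.convertScaleAbs(cv2.resize(im[140:220,322:402],None,fx=7,fy=7,interpolation=cv2.INTER_CUBIC)[:,:,::-1],alpha=1.6))
E
```

```text
top tilt [-1.13  0.72] h 0.0033 u [-0.0596 -0.0565  0.0546  0.0547] v [-0.0557 -0.0555  0.045   0.0451] 127
((18.948833465576172, -26.990318298339844), (150.08494567871094, 73.20783996582031), 45.75267028808594)
scene tilt [-0.06  0.18] h 0.0027 u [-0.0562 -0.0537  0.0569  0.059 ] v [-0.0556 -0.0502  0.0441  0.0559] 441
((1.3439903259277344, -0.8707046508789062), (111.68429565429688, 113.36219787597656), 88.18985748291016)
top tilt [-0.79  0.08] h 0.0032 u [-0.0542 -0.0508  0.0545  0.0545] v [-0.0558 -0.0534  0.0444  0.0454] 139
((21.77587890625, -24.94599151611328), (144.86456298828125, 72.5538101196289), 46.819786071777344)
scene tilt [-0.09  0.11] h 0.0028 u [-0.0561 -0.053   0.0571  0.0583] v [-0.0558 -0.0546  0.0446  0.0544] 452
((0.91534423828125, -0.5352554321289062), (114.35476684570312, 110.10088348388672), 0.29132694005966187)
top tilt [-0.26  0.34] h 0.0026 u [-0.0598 -0.0572  0.0547  0.0549] v [-0.056  -0.0556  0.0448  0.0449] 142
((18.216339111328125, -26.836090087890625), (150.27304077148438, 70.53511047363281), 45.034786224365234)
scene tilt [-0.36  0.36] h 0.0029 u [-0.0622 -0.054   0.0575  0.0589] v [-0.0556 -0.0521  0.0444  0.0554] 466
((2.898193359375, -4.631916046142578), (111.8010025024414, 117.32688903808594), 82.9023208618164)
[[ 6.9032  0.6027  0.1989  0.0952 -0.3432 -0.82    9.8179]
 [ 6.5131  0.6027  0.1989  0.0952 -0.3378 -0.8262  9.8292]
 [ 7.2249  0.6027  0.1989  0.0952 -0.3355 -0.8355  9.8288]
 [ 6.7815  0.6027  0.1988  0.0953 -0.3248 -0.8036  9.8535]
 [ 5.9196  0.6027  0.1989  0.0953 -0.3309 -0.8065  9.8571]
 [ 6.0643  0.6027  0.1989  0.0952 -0.3368 -0.8104  9.8388]]
[ 6.5678  0.6027  0.1989  0.0952 -0.3348 -0.817   9.8376] [0.05307837 0.35293198 0.02094254]
```

View pics/p7.png

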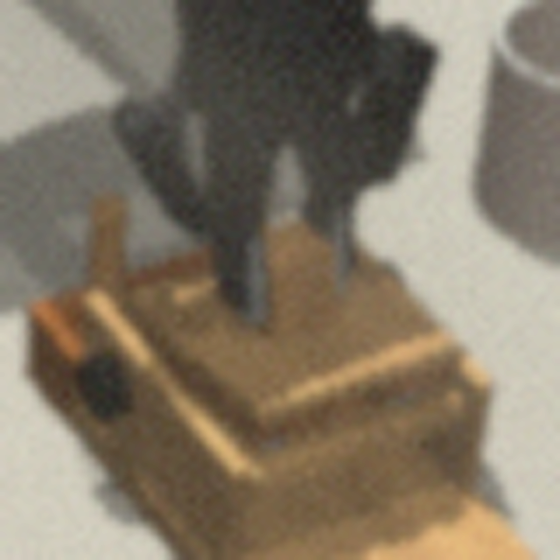

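Call:
jog_arm --plan '[[[0,0,0.01,0,0,0],[0,0,0,0,0,0],[0,0,0,0,0,0],[0,0,0,0,0,0]]]'

```text
time_s: 19.0
position: [0.6028, 0.1989, 0.0949]
tool_rot: [[-0.975, -0.063, 0.213], [-0.061, 0.998, 0.014], [-0.213, 0.0, -0.977]]
ft_force: [-2.0, -0.9, 7.0]
grip_width: 0.0286
```

```bash
python3 - <<'E'
from pc import *
R,n=padR(); F=[]
for i in range(4):
    im,d=vision.get_image('scene'); panelfit('scene',d,-.004,.009)
    s=env.observe(); F.append(np.r_[s['ft_force']@n,(C0-s['position'])@R*1000])
print(np.mean(F,0).round(3),s['grip_width'],s['time_s'])
A=cloud('scene',d)
q=A[(abs(A[...,0]-.523)<.025)&(abs(A[...,1]-.157)<.02)&(A[...,2]>.07)&(A[...,2]<.11)]; print('dowel',len(q),q.mean(0),q[:,2].max())
a=cv2.absdiff(im,np.load('scene0.npz')['im']); cv2.imwrite('pics/fin.png',im[:,:,::-1])
E
```

```text
scene tilt [-0.33  0.23] h 0.0026 u [-0.0557 -0.0518  0.0575  0.059 ] v [-0.0558 -0.0543  0.0452  0.0559] 456
((1.9979248046875, -0.21599578857421875), (111.51260375976562, 114.71435546875), 89.40629577636719)
scene tilt [0.06 0.12] h 0.0024 u [-0.0555 -0.0522  0.0574  0.0588] v [-0.0558 -0.0544  0.0452  0.0539] 443
((1.3490829467773438, -0.6411399841308594), (114.32344055175781, 109.47718811035156), 0.4618534445762634)
scene tilt [-0.19  0.47] h 0.0025 u [-0.056  -0.0522  0.0572  0.0582] v [-0.0558 -0.0533  0.0442  0.0559] 448
((1.132537841796875, -0.07819366455078125), (111.67471313476562, 113.74642944335938), 89.72746276855469)
scene tilt [-0.2   0.01] h 0.0024 u [-0.0558 -0.0534  0.0573  0.0581] v [-0.056  -0.0534  0.049   0.055 ] 457
((1.3026924133300781, -0.6048774719238281), (110.9236831665039, 113.94380950927734), 89.7691879272461)
[ 6.62  -0.333 -0.802  9.459] 0.028841203291025554 19.2
dowel 57 [0.52863328 0.15553269 0.08823726] 0.10231067969154428
```

View pics/fin.png

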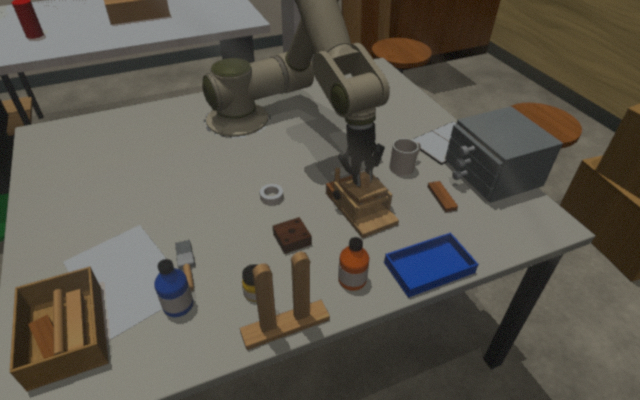

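The final picture shows the panel on the pad at (365,190), the dowel standing in the stop block, the rack empty at (292,235), and everything else in place. Handing in.

```bash
python3 -c "
from rig import close_job
print(close_job())"
```

```text
the job is handed in; nothing more can be done
None
```

I did both steps in the order asked and handed the job in at about 19 s, with the gripper still holding the panel and pressing it on the pad.

- **Dowel:** It stands in the empty hole of the stop block. It met the floor of the hole at the expected depth with about 10 N, and I then let go of it. In the last depth image its top is at about 102 mm, against 100 mm nominal.
- **Panel position:** It lies on the cork pad with its long side up the slope. The measured slope is 12.25°, and the panel is within about 0.5° of the pad plane. It is centred to about 1 mm by most readings. One scene estimate along the slope was up to 2 mm off, but that measurement was partly blocked.
- **Pad pressing:** My estimates of how far the pad has given do not fully agree, and I have no direct reading of it. All are close to the 6 mm wanted:

| Source | Pad pressed in |
|---|---|
| Force | about 5.4 mm (about 7.8 N after allowing for the panel's weight) |
| Arm position | 5.2–5.6 mm |
| First contact | 5.2–6.6 mm |
| Scene camera | about 6.5 mm |

- **Other things:** Everything else looked unmoved in the last picture.

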